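# Build up a camera stand's column with sleeve and collar

### The arm

A 7-joint arm with a two-finger parallel gripper is mounted at the origin on the work surface. World frame = base frame: x ahead of the robot, y to its left, z up, the work surface at z = 0. Lengths are in m, angles in rad, forces in N, time in s.
With the tool pointing down it reaches from about 0.4 to 0.875 m from the base axis. Payload 19.3 kg.
Tool frame: the origin (TCP) lies on the centre line of the jaws, within the pads' length; the fingertips stand 14 mm ahead of it and the grasp point (between the pads) lies 5 mm behind it; x points along the fingers, y is the direction in which the jaws open and shut, and the axes are right-handed (so a half turn about x gives the same grasp; the last joint's range is limited). The gripper opens to 85 mm and grips with 20 to 120 N. Pads are 22 mm wide; open, the fingers measure 114 mm over their backs; the gripper's body (76 mm by 85 mm) begins 54 mm behind the grasp point. The pads swing forward as they close: fully open they stand 13 mm farther back than shut.
Start: joints at [1.267, 0.521, -0.036, 1.599, 0.021, 1.021, -0.113], TCP at [0.145, -0.608, 0.245] pointing down, gripper open.
Joint ranges: [-2.91, 2.91], [-0.3, 2.13], [-1.5, 1.42], [0.17, 2.43], [-1.26, 4.41], [0.16, 1.93], [-2.52, 2.52]. Speed limits (rad/s): [1.89, 1.89, 2.39, 2.39, 3.01, 3.01, 3.01].

### API

Orientations are given as [roll, pitch, yaw] about the fixed x, y, z axes, in that order (R = Rz(yaw) Ry(pitch) Rx(roll)).
In Python, from workcell import monitor, optics, bot gives the robot as it stands.
- The arm moves only by the tool arm_command, never from a script. Its arguments are lists of equal length, an entry for each row: "delta_pos": the shift along the tool's x, y, z as a fraction of full scale, a list of three; "rotation": the turn, a rotation vector about the tool's x, y, z as a fraction of full scale, a list of three. In form: {"delta_pos": [[dx, dy, dz], ...], "rotation": [[wx, wy, wz], ...]}. A call has 1 to 10 rows; each row shifts and turns the pose as measured when the row begins, along the tool's axes as they then stand; what a row does not reach is not made up. Full scale, the value 1, is 30 mm for a shift and 6 degrees for a turn. A row lasts 1/10 s, in which the tool goes at most 50 mm and 8.59 degrees, less where a joint would pass 70% of its speed; a pose out of reach is approached as far as the arm can. A call with a number of a shift or a turn outside -1 to 1 is refused whole. A call with a gripper value outside its range is refused whole. "gripper" is the closure, from -1 (fully open) to 1 (shut), so that 0 is half open, set as the call begins (left out, the last holds). The fingers move at their own pace and stop on an object; "grip_force" is the grip in N (left out, the last holds). Time passes only in rows, so rows that do not move let the fingers close. It gives the time, the measured TCP pose, the force and the opening at its end, in the units of the state.
- monitor.observe(): the state, without advancing time (a new reading comes with each control period).
- optics.grab_frame(name): name is "scene" or "top"; returns the picture (420x560x3 uint8, red, green, blue); there is no depth.
- optics.camera_params(name): a dict with "fx", "fy", "cx", "cy" (pixels), "origin" and "rotation" of the camera in the world. Camera axes: x right, y down, z forward; pixel columns grow to the right and rows downward; lengths in m; the calibration is good to about 2 mm. A picture is of the moment at which its call begins. camera_params takes no time and is no camera call.
- bot.job_done(): hands the job in, once; it reports no verdict.
The state is a dict: "clock": time; "qpos": joint angles; "qd": joint speeds; "joint_efforts": joint torques, N m; "position": TCP position; "tool_rot": TCP orientation; "force": force on the tool from outside, world axes, zero at the start; "moment": the same for the moment, N m; "grip_width": finger opening in m.
Only numpy, scipy, OpenCV 4.12 (cv2) and the standard library are available. Lean on these libraries where they do the work, as an engineer would, in place of code of your own. Each camera call takes 0.05 s, during which the arm holds its last target. There are 200 camera calls.

### The job

Take the long plain sleeve off the sloping rack and slide it over the camera stand's upright column until it sits flat on the base plate, then slide the short flanged collar on after it, flange down, until it sits flat on the sleeve. Lower each one all the way instead of letting it drop, and let go of both. Leave the short plain sleeve on its pin and do not disturb the other things on the bench.

Things in the scene. Friction and masses are not known exactly. Their poses are not given: they have to be found in the camera images.
- sleeve: Long plain aluminium tube, 100 mm long, 44 mm outside, 31 mm bore right through. At the start it sits loosely on one of the rack's three pins (any of them), leaning 35 degrees from vertical. Origin: centre of its underside (the end that rests on the rack's face); its z axis runs up the bore to the free end.
- sleeve_mid (a point): Centre of the long sleeve, on its axis, 50 mm from either end.
- collar: Short aluminium tube, 60 mm long, 44 mm outside, 31 mm bore right through, with a flange 66 mm across and 10 mm thick round its lower end; on another pin, flange against the rack's face. Origin: centre of its underside (the flange's flat face); its z axis runs up the bore, away from the flange.
- collar_mid (a point): On the collar's axis, 30 mm above the flange's flat face (mid length).
- spare: Short plain aluminium tube without flange, 60 mm long, 44 mm outside, 31 mm bore; on the remaining pin; it stays there. Origin: centre of its underside (the end that rests on the rack's face); its z axis runs up the bore to the free end.
- rack: Fixed grey sloping rack, 110 x 270 mm, 90 mm high. Its flat face (120 x 270 mm) looks up and to its own -x: the normal leans 35 degrees from vertical to -x. Three pins, 26 mm diameter, 45 mm long, stand square to the face, feet at x = 0, y = -90, 0, 90 mm, z = 56 mm. Origin: on the bench under the middle pin's foot.
- stand: Fixed camera stand: white base plate 180 x 160 x 18 mm (from x = -110 to 70 mm of its origin, y = -80 to 80 mm) with one upright steel column, 28 mm diameter, whose top stands 120 mm above the plate; the last 10 mm taper to 19 mm diameter. Origin: on the bench under the column's axis.
- column_foot (a point): On the column's axis, on the upper face of the base plate (18 mm above the bench), where the sleeve must sit; z up.
- column_tip (a point): Centre of the column's top, 120 mm above the base plate (138 mm above the bench).
- amber_bottle: Bystander: brown glass bottle, 60 mm diameter, 150 mm tall. Origin: centre of its underside; z up.
- wash_bottle: Bystander: white plastic bottle, 64 mm diameter, 170 mm tall. Origin: centre of its underside; z up.
- jar: Bystander: low clear jar, 56 mm diameter, 80 mm tall. Origin: centre of its underside; z up.
- dish: Bystander: shallow glass dish, 90 mm across, 18 mm tall. Origin: centre of its underside; z up.
- lens_case: Bystander: grey round lens case, 37 mm diameter, 50 mm tall, on a front corner of the stand's base plate. Origin: centre of its underside; z up.
- pen_mug: Bystander: white mug, 76 mm across, 90 mm tall, handle on one side. Origin: centre of its underside; z up.
- tape_roll: Bystander: roll of white tape lying flat in front of the rack, 84 mm across, 60 mm hole, 24 mm tall. Origin: centre of its underside; z up.
There are look-alikes about, which are no part of the job. Leave any blue or brown look-alike of the collar alone.

How it is judged:
On the way, in this order (a step that is already met when the one before it is completed fails the run):
1. the long sleeve sits fully down on the base plate, round the column (horizontal distance between sleeve_mid and column_foot below 0.004 m and z of sleeve_mid in the frame of column_foot between 0.046 and 0.0535 m and angle between the z axis of sleeve and the z axis of column_foot, either way round below 0.04 rad), for 0.2 s.
2. the collar, flange down, sits fully down on the sleeve, round the column (horizontal distance between collar_mid and column_foot below 0.004 m and z of collar_mid in the frame of column_foot between 0.126 and 0.1335 m and angle between collar's own z axis and vertical below 0.04 rad), for 0.2 s.
At the end, for the whole second after the job is handed in: The long sleeve stands round the column, flat on the base plate (height within about 4 mm, centred within 4 mm, upright within 0.04 rad); the collar stands round the column, flange down, flat on the sleeve (same tolerances); both at rest; the short plain sleeve is within 20 mm of where it started (all of step 1 and all of step 2 and linear speed of each of sleeve, collar below 0.02 m/s and distance of spare from where it was at the start of the episode below 0.02 m); the robot touches nothing.
It fails at once if the long sleeve drops down the column (faster than 0.4 m/s, a fall of about 8 mm) (horizontal distance between sleeve_mid and column_foot below 0.008 m and z of sleeve_mid in the frame of column_foot below 0.17 m and linear speed of sleeve above 0.4 m/s).
It fails at once if the collar drops down the column (faster than 0.4 m/s, a fall of about 8 mm) (horizontal distance between collar_mid and column_foot below 0.008 m and z of collar_mid in the frame of column_foot below 0.15 m and linear speed of collar above 0.4 m/s).
It fails at once if the short plain sleeve is shifted by more than 20 mm (distance of spare from where it was at the start of the episode above 0.02 m).
It fails at once if a bystander is shifted by more than 30 mm or tipped over (distance of any of amber_bottle, wash_bottle, jar, dish, lens_case, pen_mug, tape_roll from where it was at the start of the episode above 0.03 m or angle between any of amber_bottle, wash_bottle, jar, dish, lens_case, pen_mug, tape_roll's own z axis and vertical above 0.3 rad).
It also fails if it takes over 66 s, if anything falls off the work surface, if the arm or the gripper's body presses on something with over 40 N, if the wrist force passes 120 N, or if a joint passes its speed limit or range.

## Working session

There is one attempt and no reset: what is moved stays moved. The work goes in short steps, Python scripts to look and compute and a tool call to move; the robot and the scene stay as the last step left them, time stands still between calls to the robot, and variables do not carry over. Pictures are saved under pics/ and viewed, about 8 in all and at most 12, crops included, and the job is handed in when it is done.

Besides the shell and the picture viewer there is one more tool, called after "Call:" as name(argument=value, ...) on one line, values as JSON. arm_command: Moves the arm, as the interface text tells. Its arguments: {"type":"object","properties":{"delta_pos":{"type":"array","items":{"type":"array","items":{"type":"number"}}},"rotation":{"type":"array","items":{"type":"array","items":{"type":"number"}}},"gripper":{"type":"number"},"grip_force":{"type":"number"}},"required":["delta_pos","rotation"]}

```bash
ls; mkdir -p pics; python3 - <<'E'
from workcell import monitor, optics, bot
import cv2
print(monitor.observe())
for n in("scene","top"):
    print(n,optics.camera_params(n)); cv2.imwrite(f"pics/{n}0.png",optics.grab_frame(n)[:,:,::-1])
E
```

```text
pics
{'clock': 0.0, 'qpos': array([ 1.26676142,  0.52201502, -0.03632931,  1.5999875 ,  0.02114715,
        1.02109196, -0.11276274]), 'qd': array([ 1.51104298e-03, -1.47118131e-05,  1.30499285e-03, -8.86649478e-04,
        1.80596799e-03,  3.46078089e-04,  3.39587507e-04]), 'joint_efforts': array([-1.92298561e-03, -9.27128363e+01,  1.97925568e+00, -3.69944930e+01,
        1.77472027e-02,  8.03975912e-03, -3.25851704e-05]), 'position': array([ 0.14472679, -0.60769061,  0.2447324 ]), 'tool_rot': array([-1.54100438,  1.56967665,  1.83442412]), 'force': array([0.52605872, 0.01305815, 0.59916848]), 'moment': array([ 0.00673995,  0.00168178, -0.00872857]), 'grip_width': 0.0853873262629746}
scene {'fx': 489.0297273714736, 'fy': 489.0297273714736, 'cx': 284.7311156664927, 'cy': 211.8263821877716, 'origin': array([0.98252607, 0.59652462, 1.05291047]), 'rotation': array([-2.44582214,  0.00658284,  2.60866291])}
top {'fx': 444.05975673542616, 'fy': 444.05975673542616, 'cx': 274.41152816913774, 'cy': 212.1194044870254, 'origin': array([ 0.48230286, -0.07212225,  1.04127862]), 'rotation': array([-3.00645751,  0.00627885, -1.58401288])}
```

View pics/scene0.png

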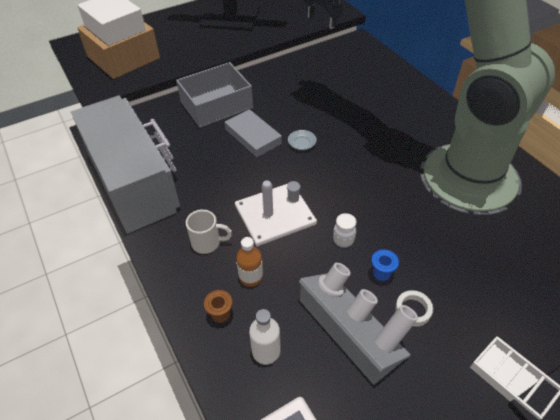

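View pics/top0.png

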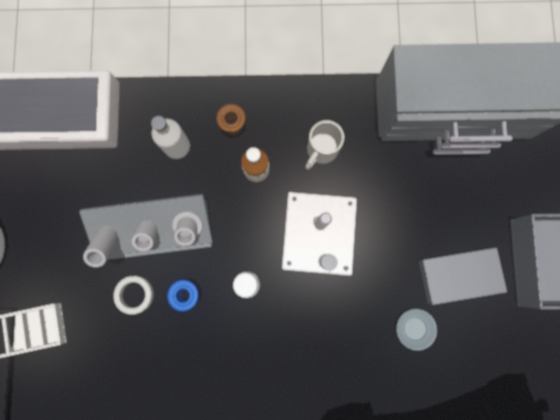

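```bash
python3 - <<'E'
import cv2,numpy as np
s=cv2.imread("pics/scene0.png");t=cv2.imread("pics/top0.png")
a=cv2.resize(s[250:385,285:425],None,fx=2.8,fy=2.8,interpolation=cv2.INTER_CUBIC)   #392x378
b=cv2.resize(t[185:285,75:215],None,fx=2.8,fy=2.8,interpolation=cv2.INTER_CUBIC)
c=cv2.resize(s[170:245,230:330],None,fx=2.8,fy=2.8,interpolation=cv2.INTER_CUBIC)
d=cv2.resize(t[185:280,275:365],None,fx=2.1,fy=2.1,interpolation=cv2.INTER_CUBIC)
W=np.zeros((600,800,3),np.uint8)
for im,x,y in((a,0,0),(b,400,0),(c,0,385),(d,400,385)):
    h,w=im.shape[:2];W[y:y+h,x:x+w]=im
cv2.imwrite("pics/crop1.png",W)
E
```

```text
(no output)
```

View pics/crop1.png

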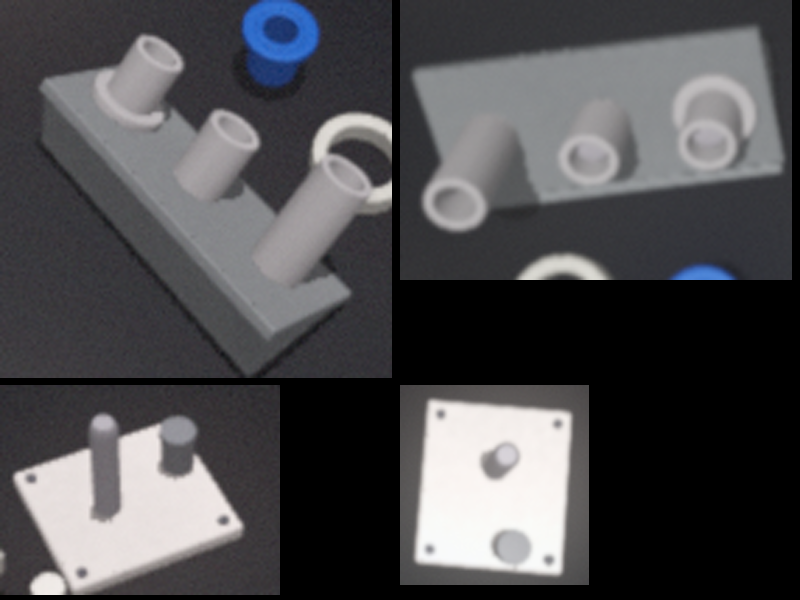

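```bash
cat > h.py <<'E'
import numpy as np
from scipy.spatial.transform import Rotation as R
from workcell import monitor, optics, bot
P={n:optics.camera_params(n) for n in("scene","top")}
def ray(n,px):
    c=P[n];d=np.array([(px[0]-c["cx"])/c["fx"],(px[1]-c["cy"])/c["fy"],1])
    return np.array(c["origin"]),R.from_euler("xyz",c["rotation"]).apply(d)
def plane(n,px,z):
    o,d=ray(n,px);return o+d*(z-o[2])/d[2]
def tri(ps,pt):
    A=[];b=[]
    for n,p in(("scene",ps),("top",pt)):
        o,d=ray(n,p);d=d/np.linalg.norm(d);M=np.eye(3)-np.outer(d,d);A.append(M);b.append(M@o)
    x,r,_,_=np.linalg.lstsq(np.vstack(A),np.hstack(b),rcond=None);return x,r**.5
def proj(n,X):
    c=P[n];v=R.from_euler("xyz",c["rotation"]).inv().apply(np.array(X)-c["origin"])
    return np.array([c["fx"]*v[0]/v[2]+c["cx"],c["fy"]*v[1]/v[2]+c["cy"]])
E
python3 - <<'E'
from h import *
np.set_printoptions(precision=4,suppress=True)
for k,s,t,z in(("sleeve",(409.3,313.6),(95,257.5),.138),("spare",(369.3,296.8),(142.9,241.8),.105),("collar",(342.1,268.6),(185.4,236.8),.105),("tip",(266.8,183.2),(326,218.3),.138)):
    print(k,*tri(s,t),plane("top",t,z),plane("scene",s,z))
print("plate",[plane("top",p,.018)[:2] for p in((288.3,192.1),(356.9,197.9),(352.1,275),(282.6,269.8))])
t=[(400,0)]
f=lambda x,y:((x-400)/2.8+75,y/2.8+185)
print("rack top edge",plane("top",f(414,70),.09),plane("top",f(757,27),.09),"low",plane("top",f(782,170),.0216))
for k,p,h in(("wash bottle",(160,123),.17),("amber",(253,155),.15),("tape",(133,295),.024),("blue",(183,295),.06),("jar",(246,285),.08),("mug",(326,137),.09),("lens",(329,262),.068)):print(k,plane("top",p,h))
E
```

```text
sleeve [0.516  0.3014 0.1315] [0.0029] [0.5173 0.2973 0.138 ] [0.5175 0.3045 0.138 ]
spare [0.549  0.2137 0.0996] [0.003] [0.5503 0.2107 0.105 ] [0.5497 0.2171 0.105 ]
collar [0.5586 0.1228 0.1012] [0.0025] [0.5597 0.121  0.105 ] [0.5589 0.1257 0.105 ]
tip [ 0.5903 -0.1731  0.1359] [0.0015] [ 0.5909 -0.1735  0.138 ] [ 0.5904 -0.1705  0.138 ]
plate [array([ 0.6683, -0.1007]), array([ 0.6523, -0.2604]), array([ 0.4744, -0.2427]), array([ 0.4882, -0.0845])]
rack top edge [0.6223 0.3538 0.09  ] [0.6523 0.0881 0.09  ] low [0.5452 0.0781 0.0216]
wash bottle [0.7875 0.1626 0.17  ]
amber [ 0.723  -0.0255  0.15  ]
tape [0.4362 0.2544 0.024 ]
blue [0.4365 0.1337 0.06  ]
jar [ 0.4567 -0.005   0.08  ]
mug [ 0.7777 -0.1841  0.09  ]
lens [ 0.5035 -0.1851  0.068 ]
```

```bash
cat >> h.py <<'E'
np.set_printoptions(precision=3,suppress=True)
def cols(x,y):
    x=np.array(x,float)/np.linalg.norm(x);y=np.array(y,float);y-=x*(x@y);y/=np.linalg.norm(y)
    return R.from_matrix(np.column_stack([x,y,np.cross(x,y)]))
def go(p,Rt,tag=""):
    s=monitor.observe();Rc=R.from_euler("xyz",s["tool_rot"])
    print(tag,"dpos/30mm",Rc.inv().apply(np.array(p)-s["position"])/.03,"rot/6deg",np.degrees((Rc.inv()*Rt).as_rotvec())/6)
XR=np.array([.9937,.1123,0]);YR=np.array([-.1123,.9937,0]);U=-XR*np.sin(np.radians(35))+np.array([0,0,np.cos(np.radians(35))])
E
python3 - <<'E'
from h import *
s=monitor.observe();print(R.from_euler("xyz",s["tool_rot"]).as_matrix())
for sg in(1,-1):
    Rp=cols(-U,sg*YR);go([.45,-.35,.35],Rp,f"via {sg}")
end=np.array([.518,.3,.1379]);pre=end+U*.1
print(pre,end+U*-.027)
E
```

```text
[[-0.     0.232 -0.973]
 [ 0.001 -0.973 -0.232]
 [-1.    -0.001  0.   ]]
via 1 dpos/30mm [ -3.502  -6.003 -11.889] rot/6deg [-27.555  -0.541   8.69 ]
via -1 dpos/30mm [ -3.502  -6.003 -11.889] rot/6deg [1.119 5.828 0.363]
[0.461 0.294 0.22 ] [0.533 0.302 0.116]
```

Call:
arm_command(delta_pos=[[-0.5,-0.3,-0.9],[-0.5,-0.3,-0.9],[-0.5,-0.3,-0.9],[-0.5,-0.3,-0.9],[-0.5,-0.5,-0.9],[-0.5,-0.6,-0.9],[-0.4,-0.8,-0.9],[-0.2,-0.9,-0.9],[0,-1,-0.9],[0,-1,-0.9]], rotation=[[0,0,0],[0,0,0],[0,0,0],[0,0,0],[0,0,0],[0,0,0],[0,0,0],[0,0,0],[0,0,0],[0,0,0]], gripper=-1, grip_force=60)

```text
clock: 1.1
position: [0.37, -0.3645, 0.3535]
tool_rot: [-1.145, 1.563, 2.222]
force: [0.1, -0.0, -0.4]
grip_width: 0.0853
```

Call:
arm_command(delta_pos=[[0,-0.9,-0.8],[0,-0.9,-0.8],[0,-0.9,-0.7],[0,-0.9,-0.6],[0,-0.9,-0.6],[0,-0.9,-0.5],[0,-0.9,-0.5],[0,-0.9,-0.4],[0,-0.9,-0.4],[0,-0.9,-0.3]], rotation=[[0,0,0],[0,0,0],[0,0,0],[0,0,0],[0,0,0],[0,0,0],[0,0,0],[0,0,0],[0,0,0],[0,0,0]])

```text
clock: 2.1
position: [0.4761, -0.0485, 0.3536]
tool_rot: [-0.998, 1.561, 2.372]
force: [0.3, 0.4, 0.0]
grip_width: 0.0855
```

```bash
python3 - <<'E'
from h import *
end=np.array([.518,.3,.1379]);go(end+U*.15,cols(-U,-YR))
s=monitor.observe();print(s["position"],s["qpos"],R.from_euler("xyz",s["tool_rot"]).as_matrix())
E
```

```text
dpos/30mm [  3.186 -11.303  -1.153] rot/6deg [1.044 5.884 0.413]
[ 0.476 -0.048  0.354] [ 0.301  0.197 -0.375  1.803  0.07   1.162 -1.439] [[-0.007  0.226 -0.974]
 [ 0.007 -0.974 -0.226]
 [-1.    -0.009  0.006]]
```

Call:
arm_command(delta_pos=[[0,-0.9,0],[0,-1,0],[0,-1,0],[0,-1,0],[0,-1,0],[0,-1,0],[0,-1,0],[0,-1,0],[0,-1,0],[0,-0.9,0]], rotation=[[0.1,0.7,0.05],[0.1,0.7,0.05],[0.1,0.7,0.05],[0.1,0.7,0.05],[0.1,0.7,0.05],[0.1,0.7,0.05],[0.1,0.7,0.05],[0.1,0.7,0.05],[0.1,0.6,0.05],[0.1,0.3,0.05]])

```text
clock: 3.1
position: [0.4284, 0.1971, 0.3577]
tool_rot: [3.139, 0.967, 0.133]
force: [0.3, -0.8, 1.0]
grip_width: 0.0854
```

```bash
python3 - <<'E'
from h import *
end=np.array([.518,.3,.1379]);go(end+U*.1,cols(-U,-YR))
s=monitor.observe();print(s["position"],s["qpos"])
E
```

```text
dpos/30mm [ 4.638 -3.047  1.365] rot/6deg [0.188 0.063 0.114]
[0.428 0.197 0.358] [ 0.448 -0.105 -1.117  2.212  0.458  0.496 -2.479]
```

Call:
arm_command(delta_pos=[[0,0,0],[0,0,0],[0,0,0],[0,0,0],[0,0,0],[0,0,0],[0,0,0],[0,0,0],[0,0,0],[0,0,0]], rotation=[[-1,0,0],[-1,0,0],[-1,0,0],[-1,0,0],[-1,0,0],[-1,0,0],[-1,0,0],[-1,0,0],[-1,0,0],[-1,0,0]])

```text
clock: 4.1
position: [0.4279, 0.194, 0.3567]
tool_rot: [2.045, 0.967, 0.121]
force: [-0.6, -0.4, -1.0]
grip_width: 0.0856
```

```bash
python3 - <<'E'
from h import *
end=np.array([.518,.3,.1379]);go(end+U*.1,cols(-U,np.cross(YR,-U)),"a");go(end+U*.1,cols(-U,-np.cross(YR,-U)),"b")
s=monitor.observe();print(s["position"],s["qpos"])
E
```

```text
a dpos/30mm [ 4.606 -2.654 -2.191] rot/6deg [25.54   0.104  0.043]
b dpos/30mm [ 4.606 -2.654 -2.191] rot/6deg [-4.46  -0.031  0.076]
[0.428 0.194 0.357] [ 0.258 -0.09  -0.956  2.219  0.522  0.519 -1.465]
```

Call:
arm_command(delta_pos=[[0.4,0,0],[0.4,0,0],[0.4,0,0],[0.4,0,0],[0.4,0,0],[0,0,0]], rotation=[[-0.9,0,0],[-0.9,0,0],[-0.9,0,0],[-0.9,0,0],[-0.9,0,0],[0,0,0]])

```text
clock: 4.7
position: [0.4624, 0.198, 0.3055]
tool_rot: [1.55, 0.966, 0.12]
force: [-0.1, 0.3, 0.2]
grip_width: 0.0854
```

```bash
python3 - <<'E'
from h import *
end=np.array([.518,.3,.1379]);go(end+U*.1,cols(-U,-np.cross(YR,-U)),"b")
s=monitor.observe();print(s["position"],s["qpos"])
E
```

```text
b dpos/30mm [ 2.541 -1.282 -3.195] rot/6deg [ 0.263 -0.043  0.058]
[0.462 0.198 0.306] [ 0.219  0.111 -0.994  2.241  0.976  0.531 -1.395]
```

Call:
arm_command(delta_pos=[[0.2,-0.3,-0.7],[0.3,-0.3,-0.7],[0.4,-0.3,-0.7],[0.5,-0.3,-0.7],[0.6,-0.1,-0.4],[0.5,0,0],[0,0,0]], rotation=[[0.1,0,0],[0.1,0,0],[0.1,0,0],[0,0,0],[0,0,0],[0,0,0],[0,0,0]])

```text
clock: 5.4
position: [0.4604, 0.2966, 0.2216]
tool_rot: [1.6, 0.966, 0.114]
force: [-0.3, -0.7, 0.2]
grip_width: 0.0853
```

```bash
python3 - <<'E'
from h import *
import cv2
end=np.array([.518,.3,.1379]);go(end+U*.06,cols(-U,-np.cross(YR,-U)),"b")
s=monitor.observe();print(s["position"],s["qpos"])
ps=s["position"];X=R.from_euler("xyz",s["tool_rot"]).as_matrix()[:,0]
W=np.zeros((600,800,3),np.uint8)
for i,(n,x,y) in enumerate((("scene",285,200),("top",30,160))):
    im=optics.grab_frame(n)[:,:,::-1].copy();cv2.imwrite(f"pics/a_{n}.png",im)
    c=cv2.resize(im[y:y+185,x:x+125],None,fx=3.2,fy=3.2,interpolation=cv2.INTER_CUBIC)
    for d in(0,.05,.1,.15):
        p=(proj(n,ps+X*d)-[x,y])*3.2;cv2.circle(c,tuple(int(v) for v in p),3,(0,0,255),-1)
    W[:592,i*400:i*400+400]=c
cv2.imwrite("pics/a.png",W)
E
```

```text
b dpos/30mm [ 1.386 -0.015  0.105] rot/6deg [-0.268 -0.005  0.054]
[0.46  0.297 0.222] [-0.15   0.426 -0.95   2.214  1.4    0.804 -2.021]
```

View pics/a.png

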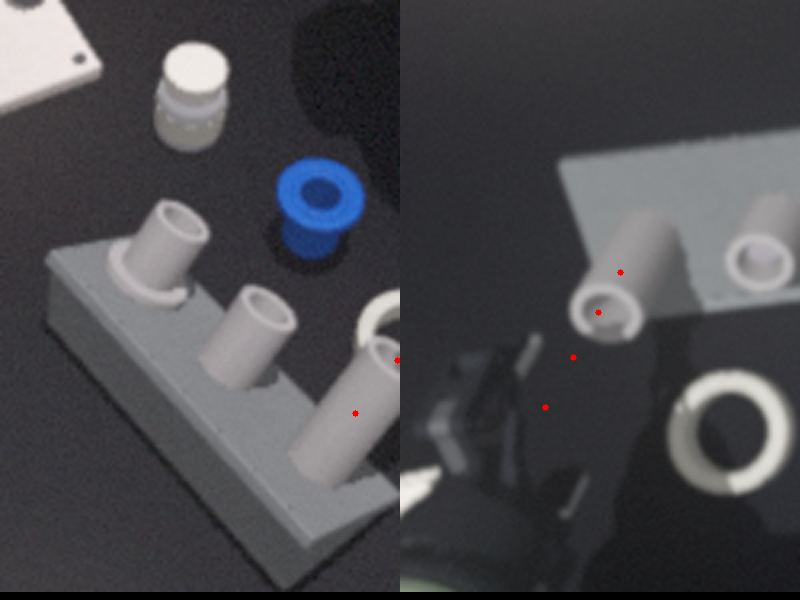

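Call:
arm_command(delta_pos=[[0.5,0,0.07],[0.5,0,0.06],[0.6,0,0],[0.6,0,0],[0.6,0,0],[0.6,0,0],[0.5,0,0],[0.4,0,0],[0,0,0]], rotation=[[-0.1,0,0],[-0.1,0,0],[-0.05,0,0],[0,0,0],[0,0,0],[0,0,0],[0,0,0],[0,0,0],[0,0,0]])

```text
clock: 6.4
position: [0.5391, 0.2973, 0.1269]
tool_rot: [1.582, 0.951, 0.108]
force: [-0.2, -0.3, 1.3]
grip_width: 0.0854
```

```bash
python3 - <<'E'
from h import *
end=np.array([.518,.3,.1379]);go(end-U*.027,cols(-U,-np.cross(YR,-U)),"b")
s=monitor.observe();print(s["position"],s["qpos"],s["force"])
E
```

```text
b dpos/30mm [ 0.2   -0.357 -0.165] rot/6deg [-0.142  0.027 -0.086]
[0.539 0.297 0.127] [-0.172  0.691 -0.82   2.142  1.738  0.836 -2.162] [-0.236 -0.262  1.33 ]
```

Call:
arm_command(delta_pos=[[0.1,-0.2,-0.1],[0.1,-0.16,-0.03],[0,0,0]], rotation=[[-0.07,0,-0.04],[-0.07,0,-0.04],[0,0,0]])

```text
clock: 6.7
position: [0.5326, 0.3009, 0.1171]
tool_rot: [1.567, 0.958, 0.108]
force: [0.0, 0.2, -0.0]
grip_width: 0.0854
```

```bash
python3 - <<'E'
from h import *
end=np.array([.518,.3,.1379]);go(end-U*.027,cols(-U,-np.cross(YR,-U)),"b")
E
```

```text
b dpos/30mm [ 0.053 -0.003 -0.024] rot/6deg [ 0.     0.023 -0.016]
```

Call:
arm_command(delta_pos=[[0,0,0],[0,0,0],[0,0,0],[0,0,0],[0,0,0],[0,0,0],[0,0,0],[0,0,0],[0,0,0],[0,0,0]], rotation=[[0,0,0],[0,0,0],[0,0,0],[0,0,0],[0,0,0],[0,0,0],[0,0,0],[0,0,0],[0,0,0],[0,0,0]], gripper=1, grip_force=60)

```text
clock: 7.7
position: [0.5321, 0.3013, 0.1179]
tool_rot: [1.568, 0.958, 0.11]
force: [-0.4, -0.3, -0.6]
grip_width: 0.0418
```

Call:
arm_command(delta_pos=[[-0.2,0,0],[-0.3,0,0],[-0.4,0,0],[-0.4,0,0],[-0.4,0,0],[-0.4,0,0],[-0.4,0,0],[-0.4,0,0]], rotation=[[0,0,0],[0,0,0],[0,0,0],[0,0,0],[0,0,0],[0,0,0],[0,0,0],[0,0,0]])

```text
clock: 8.5
position: [0.4772, 0.2951, 0.1949]
tool_rot: [1.567, 0.958, 0.109]
force: [0.3, -0.1, -2.1]
grip_width: 0.0422
```

```bash
python3 - <<'E'
from h import *
s=monitor.observe();print(s["position"],s["tool_rot"],s["qpos"],s["grip_width"])
end=np.array([.518,.3,.1379]);go(end+U*.06,cols(-U,-np.cross(YR,-U)),"b")
Rc=R.from_euler("xyz",s["tool_rot"])
print(Rc.as_matrix())
# vertical orientation options: tilt upright only
x=Rc.as_matrix()[:,0];ax=np.cross(x,[0,0,-1]);ang=np.arcsin(np.linalg.norm(ax));print("upright rot/6",Rc.inv().apply(ax/np.linalg.norm(ax))*np.degrees(ang)/6)
E
```

```text
[0.477 0.295 0.195] [1.567 0.958 0.109] [-0.169  0.496 -0.909  2.215  1.512  0.816 -2.068] 0.04224710001779733
b dpos/30mm [ 0.341  0.033 -0.012] rot/6deg [ 0.014  0.018 -0.017]
[[ 0.572  0.813  0.112]
 [ 0.063  0.093 -0.994]
 [-0.818  0.575  0.002]]
upright rot/6 [-0.     0.025 -5.851]
```

Call:
arm_command(delta_pos=[[-0.6,0,0.2],[-0.6,0,0.4],[-0.6,0,0.6],[0,0.3,0.8],[0,0.3,0.9],[0,0.3,0.9],[0,0.3,0.9],[0,0.3,0.9],[0,0.2,0.9],[0,0.2,0.9]], rotation=[[0,0,0],[0,0,-0.3],[0,0,-0.6],[0,0,-0.7],[0,0,-0.7],[0,0,-0.7],[0,0,-0.7],[0,0,-0.7],[0,0,-0.7],[0,0,-0.5]])

```text
clock: 9.5
position: [0.5151, 0.0828, 0.269]
tool_rot: [1.527, 1.538, 0.089]
force: [0.5, 0.1, -1.7]
grip_width: 0.0422
```

```bash
cat >> h.py <<'E'
def upr():
    s=monitor.observe();Rc=R.from_euler("xyz",s["tool_rot"]);x=Rc.as_matrix()[:,0];ax=np.cross(x,[0,0,-1]);n=np.linalg.norm(ax)
    print("upright rot/6",Rc.inv().apply(ax/n)*np.degrees(np.arcsin(n))/6);return Rc
def rel(p):
    s=monitor.observe();Rc=upr();print("pos",s["position"],"q",s["qpos"],"F",s["force"],"w",s["grip_width"]);print(Rc.as_matrix());print("dpos/30mm",Rc.inv().apply(np.array(p)-s["position"])/.03)
E
python3 - <<'E'
from h import *
rel([.5905,-.1725,.27])
E
```

```text
upright rot/6 [-0.     0.014 -0.317]
pos [0.515 0.083 0.269] q [ 0.527  0.51  -1.104  1.831  0.529  1.093 -0.635] F [ 0.489  0.062 -1.725] w 0.042210152312373815
[[ 0.033  0.991  0.132]
 [ 0.003  0.132 -0.991]
 [-0.999  0.033  0.001]]
dpos/30mm [0.026 1.368 8.769]
```

Call:
arm_command(delta_pos=[[0,0.1,0.9],[0,0.1,0.9],[0,0.15,0.9],[0,0.15,0.9],[0,0.15,0.9],[0,0.15,0.9],[0,0.15,0.9],[0,0.15,0.9],[0,0.15,0.9],[0,0.15,0.7]], rotation=[[0,0,-0.1],[0,0,-0.1],[0,0,-0.1],[0,0,0],[0,0,0],[0,0,0],[0,0,0],[0,0,0],[0,0,0],[0,0,0]])

```text
clock: 10.5
position: [0.5901, -0.178, 0.277]
tool_rot: [1.318, 1.568, -0.111]
force: [1.3, -0.1, -1.9]
grip_width: 0.0419
```

```bash
python3 - <<'E'
from h import *
rel([.5905,-.1725,.25])
E
```

```text
upright rot/6 [ 0.     0.006 -0.023]
pos [ 0.59  -0.178  0.277] q [ 0.842  0.663 -1.035  1.555  0.59   1.262 -0.141] F [ 1.287 -0.053 -1.933] w 0.04188031425138218
[[ 0.002  0.99   0.141]
 [-0.     0.141 -0.99 ]
 [-1.     0.002  0.001]]
dpos/30mm [ 0.901  0.038 -0.18 ]
```

Call:
arm_command(delta_pos=[[0.5,0,-0.1],[0.5,0.02,-0.07],[0.2,0.02,0],[0,0,0],[0,0,0]], rotation=[[0,0,-0.02],[0,0,0],[0,0,0],[0,0,0],[0,0,0]])

```text
clock: 11.0
position: [0.5897, -0.1715, 0.2408]
tool_rot: [1.218, 1.569, -0.21]
force: [-0.1, 0.0, -2.7]
grip_width: 0.0419
```

```bash
python3 - <<'E'
from h import *
import cv2
rel([.5905,-.1725,.25])
s=monitor.observe();ps=s["position"];X=R.from_euler("xyz",s["tool_rot"]).as_matrix()[:,0]
W=np.zeros((600,800,3),np.uint8)
for i,(n,x,y) in enumerate((("scene",205,90),("top",275,145))):
    im=optics.grab_frame(n)[:,:,::-1].copy();cv2.imwrite(f"pics/b_{n}.png",im)
    c=cv2.resize(im[y:y+150,x:x+100],None,fx=4,fy=4,interpolation=cv2.INTER_CUBIC)
    W[:600,i*400:i*400+400]=c
    for d in(0,.073):print(n,d,(proj(n,ps+X*d)-[x,y])*4+[i*400,0])
    print("foot",(proj(n,[.5905,-.1725,.018])-[x,y])*4+[i*400,0],"tip",(proj(n,[.5905,-.1725,.138])-[x,y])*4+[i*400,0])
cv2.imwrite("pics/b.png",W)
E
```

```text
upright rot/6 [ 0.     0.005 -0.013]
pos [ 0.59  -0.172  0.241] q [ 0.824  0.695 -1.015  1.602  0.624  1.2   -0.179] F [-0.09   0.021 -2.692] w 0.041948968430696204
[[ 0.001  0.99   0.142]
 [-0.     0.142 -0.99 ]
 [-1.     0.001  0.   ]]
dpos/30mm [-0.308  0.023  0.037]
scene 0 [241.565 254.058]
scene 0.073 [245.692 339.023]
foot [251.773 490.605] tip [245.613 370.936]
top 0 [624.239 268.637]
top 0.073 [606.568 288.282]
foot [579.685 319.028] tip [602.02  294.055]
```

View pics/b.png

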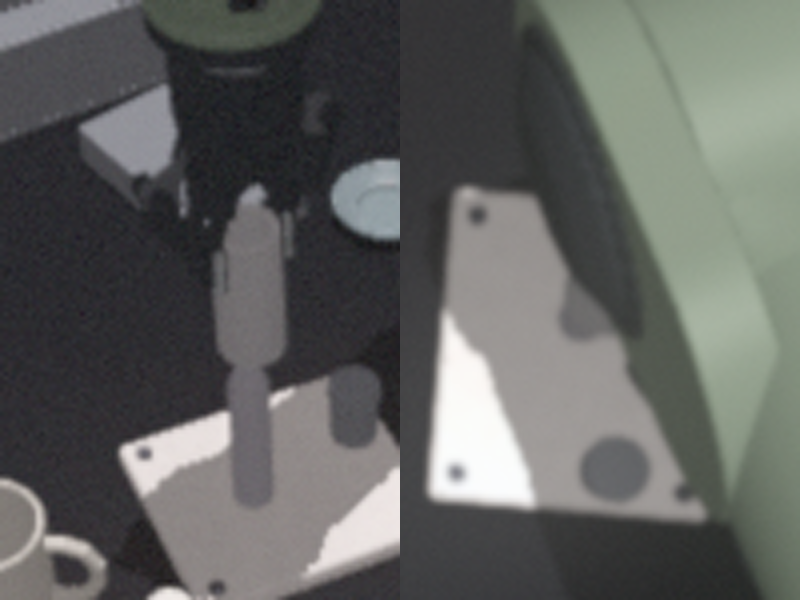

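```bash
python3 - <<'E'
from h import *
import cv2
g=cv2.cvtColor(cv2.imread("pics/b_scene.png"),cv2.COLOR_BGR2GRAY).astype(float)
def edges(r,lo,hi):
    v=cv2.GaussianBlur(g,(0,0),.8)[r-1:r+2].mean(0)[lo:hi];d=np.diff(v);a=lambda k:lo+.5+k+.5*(d[k-1]-d[k+1])/(d[k-1]-2*d[k]+d[k+1]) if 0<k<len(d)-1 else lo+k
    return a(int(np.argmax(d))),a(int(np.argmin(d))),
for r in range(158,177,3):print("sleeve",r,edges(r,252,284))
for r in range(186,216,4):print("col",r,edges(r,255,280))
E
```

```text
sleeve 158 (np.float64(257.90008651789464), np.float64(275.4270665139504))
sleeve 161 (np.float64(257.83460867685324), np.float64(275.5627675982507))
sleeve 164 (np.float64(257.74136300833675), np.float64(275.72523354205174))
sleeve 167 (np.float64(258.10818651210604), np.float64(275.79492210796974))
sleeve 170 (np.float64(258.43138569212954), np.float64(275.9748694045906))
sleeve 173 (np.float64(258.5736924531325), np.float64(276.0600715346888))
sleeve 176 (np.float64(258.8359225606425), np.float64(275.8793203554061))
col 186 (np.float64(261.34713572887875), np.float64(271.4925833893005))
col 190 (np.float64(271.7868123074049), np.float64(274.98683625580804))
col 194 (np.float64(256.60706503896483), np.float64(262.07380426334385))
col 198 (np.float64(272.5184076869952), np.float64(262.17737034998885))
col 202 (np.float64(272.59855425976053), np.float64(261.45621420737007))
col 206 (np.float64(272.68622020771784), np.float64(262.32094059058204))
col 210 (np.float64(272.91669416205985), np.float64(262.63743701301473))
col 214 (np.float64(272.5924059469374), np.float64(263.1732569427961))
```

Call:
arm_command(delta_pos=[[0,0.03,0.09],[0.2,0,0],[0.2,0,0],[0.2,0,0],[0.2,0,0],[0,0,0]], rotation=[[0,0,0],[0,0,0],[0,0,0],[0,0,0],[0,0,0],[0,0,0]])

```text
clock: 11.7
position: [0.5914, -0.1746, 0.2153]
tool_rot: [1.093, 1.568, -0.336]
force: [-0.3, 0.3, -2.0]
grip_width: 0.0417
```

```bash
python3 - <<'E'
from h import *
rel([.591,-.174,.2])
E
```

```text
upright rot/6 [-0.     0.011 -0.021]
pos [ 0.591 -0.175  0.215] q [ 0.816  0.724 -0.996  1.622  0.652  1.16  -0.195] F [-0.326  0.271 -1.993] w 0.04167056305212537
[[ 0.002  0.99   0.142]
 [-0.001  0.142 -0.99 ]
 [-1.     0.002  0.001]]
dpos/30mm [ 0.51  -0.011 -0.023]
```

Call:
arm_command(delta_pos=[[0.15,-0.01,-0.02],[0.15,0,0],[0.15,0,0],[0,0,0]], rotation=[[0,0,-0.02],[0,0,0],[0,0,0],[0,0,0]])

```text
clock: 12.1
position: [0.5916, -0.1736, 0.2008]
tool_rot: [1.091, 1.569, -0.337]
force: [0.3, 0.6, -3.2]
grip_width: 0.0424
```

```bash
python3 - <<'E'
from h import *
rel([.591,-.174,.2])
E
```

```text
upright rot/6 [ 0.     0.006 -0.012]
pos [ 0.592 -0.174  0.201] q [ 0.809  0.739 -0.986  1.635  0.668  1.138 -0.208] F [ 0.28   0.632 -3.216] w 0.042419325431525615
[[ 0.001  0.99   0.142]
 [-0.     0.142 -0.99 ]
 [-1.     0.001  0.001]]
dpos/30mm [ 0.026 -0.02   0.011]
```

Call:
arm_command(delta_pos=[[0.12,-0.02,0.01],[0.12,0,0],[0.12,0,0],[0.12,0,0],[0,0,0]], rotation=[[0,0,0],[0,0,0],[0,0,0],[0,0,0],[0,0,0]])

```text
clock: 12.6
position: [0.5914, -0.1736, 0.1855]
tool_rot: [1.382, 1.568, -0.046]
force: [1.7, 0.3, -4.4]
grip_width: 0.0423
```

```bash
python3 - <<'E'
from h import *
import cv2
rel([.591,-.174,.2])
im=optics.grab_frame("scene")[:,:,::-1].copy();cv2.imwrite("pics/c_scene.png",im)
cv2.imwrite("pics/c.png",cv2.resize(im[100:230,210:320],None,fx=4.5,fy=4.5,interpolation=cv2.INTER_CUBIC))
E
```

```text
upright rot/6 [ 0.     0.004 -0.023]
pos [ 0.591 -0.174  0.185] q [ 0.804  0.755 -0.975  1.649  0.685  1.112 -0.22 ] F [ 1.687  0.27  -4.382] w 0.04234820991957983
[[ 0.002  0.99   0.142]
 [-0.     0.142 -0.99 ]
 [-1.     0.002  0.   ]]
dpos/30mm [-0.484 -0.014  0.01 ]
```

View pics/c.png

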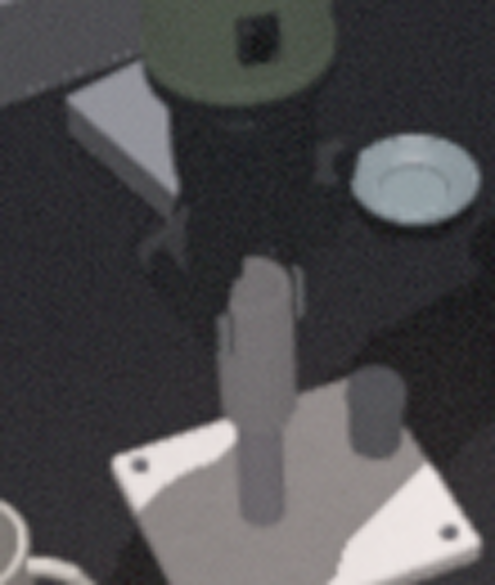

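Call:
arm_command(delta_pos=[[0.2,-0.01,0.01],[0.2,0,0],[0.2,0,0],[0.2,0,0],[0.2,0,0],[0,0,0]], rotation=[[0,0,-0.02],[0,0,0],[0,0,0],[0,0,0],[0,0,0],[0,0,0]])

```text
clock: 13.25
position: [0.5915, -0.1737, 0.153]
tool_rot: [1.465, 1.57, 0.037]
force: [2.0, 0.3, -4.0]
grip_width: 0.042
```

```bash
python3 - <<'E'
from h import *
rel([.591,-.174,.2])
E
```

```text
upright rot/6 [ 0.     0.001 -0.009]
pos [ 0.592 -0.174  0.153] q [ 0.788  0.792 -0.948  1.672  0.723  1.065 -0.247] F [ 2.03   0.338 -3.954] w 0.041992536663889565
[[ 0.001  0.99   0.142]
 [ 0.     0.142 -0.99 ]
 [-1.     0.001  0.   ]]
dpos/30mm [-1.567 -0.016  0.008]
```

Call:
arm_command(delta_pos=[[0.2,-0.02,0.01],[0.2,0,0],[0.2,0,0],[0.2,0,0],[0.2,0,0],[0.2,0,0],[0.2,0,0],[0,0,0]], rotation=[[0,0,0],[0,0,0],[0,0,0],[0,0,0],[0,0,0],[0,0,0],[0,0,0],[0,0,0]])

```text
clock: 14.05
position: [0.5914, -0.1738, 0.1073]
tool_rot: [1.7, 1.569, 0.272]
force: [3.2, 2.4, -4.3]
grip_width: 0.0418
```

Call:
arm_command(delta_pos=[[0.1,-0.02,0],[0.1,0,0],[0,0,0]], rotation=[[0,0,0],[0,0,0],[0,0,0]])

```text
clock: 14.35
position: [0.5913, -0.1738, 0.1012]
tool_rot: [1.594, 1.568, 0.167]
force: [4.2, 2.4, -4.3]
grip_width: 0.0421
```

Call:
arm_command(delta_pos=[[0.1,-0.03,0.02],[0.1,0,0],[0.1,0,0]], rotation=[[0,0,-0.02],[0,0,0],[0,0,0]])

```text
clock: 14.65
position: [0.5913, -0.174, 0.0937]
tool_rot: [1.488, 1.568, 0.06]
force: [-20.8, 2.1, 68.4]
grip_width: 0.0422
```

Call:
arm_command(delta_pos=[[0.07,0,0],[0.05,0,0]], rotation=[[0,0,0],[0,0,0]])

```text
clock: 14.85
position: [0.5912, -0.1739, 0.0939]
tool_rot: [0.646, 1.567, -0.782]
force: [-6.4, 2.3, 20.7]
grip_width: 0.0422
```

Call:
arm_command(delta_pos=[[0,0,0],[0,0,0],[0,0,0],[0,0,0],[0,0,0]], rotation=[[0,0,0],[0,0,0],[0,0,0],[0,0,0],[0,0,0]], gripper=-0.7)

```text
clock: 15.35
position: [0.5894, -0.1756, 0.0935]
tool_rot: [-0.325, 1.565, -1.754]
force: [0.0, 0.0, 0.2]
grip_width: 0.0727
```

Call:
arm_command(delta_pos=[[-0.2,0,0],[-0.5,0,0],[-0.7,0,0],[-0.9,0,0],[-0.9,0,0],[-0.9,0,0],[-0.9,0,0],[-0.6,0,0]], rotation=[[0,0,0],[0,0,0],[0,0,0],[0,0,0],[0,0,0],[0,0,0],[0,0,0],[0,0,0]])

```text
clock: 16.15
position: [0.5886, -0.1733, 0.2729]
tool_rot: [-0.707, 1.566, -2.134]
force: [0.9, -1.2, 0.4]
grip_width: 0.0727
```

```bash
python3 - <<'E'
from h import *
cend=np.array([.561,.1235,.1045])
s=monitor.observe();print(s["position"],s["qpos"],s["force"],s["grip_width"]);go(cend+U*.12,cols(-U,-np.cross(YR,-U)),"b")
E
```

```text
[ 0.589 -0.173  0.273] [ 0.833  0.664 -1.032  1.565  0.593  1.258 -0.15 ] [ 0.866 -1.218  0.398] 0.07266325936725991
b dpos/30mm [  2.309  -1.773 -10.002] rot/6deg [ 0.304 -0.062  5.859]
```

Call:
arm_command(delta_pos=[[0,-0.1,-0.9],[0,-0.1,-0.9],[0,-0.2,-0.9],[0,-0.2,-0.9],[0,-0.2,-0.9],[0,-0.2,-0.9],[0,-0.2,-0.9],[0,-0.2,-0.9],[0,0,-0.9],[0,0,-0.9]], rotation=[[0,0,0],[0,0,0.4],[0.05,0,0.7],[0.05,0,0.7],[0.05,0,0.7],[0.05,0,0.7],[0.05,0,0.7],[0,0,0.7],[0,0,0.7],[0,0,0.6]], gripper=-1)

```text
clock: 17.15
position: [0.5151, 0.0786, 0.2762]
tool_rot: [1.556, 0.967, 0.1]
force: [0.8, -1.2, -0.6]
grip_width: 0.0855
```

```bash
python3 - <<'E'
from h import *
import cv2
cend=np.array([.561,.1235,.1045])
s=monitor.observe();print(s["position"],s["qpos"]);go(cend+U*.1,cols(-U,-np.cross(YR,-U)),"b")
im=optics.grab_frame("scene")[:,:,::-1].copy();cv2.imwrite("pics/d_scene.png",im)
cv2.imwrite("pics/d.png",cv2.resize(im[130:330,210:430],None,fx=3,fy=3,interpolation=cv2.INTER_CUBIC))
E
```

```text
[0.515 0.079 0.276] [ 0.486  0.183 -0.914  2.268  1.093  0.34  -1.238]
b dpos/30mm [ 2.326 -1.879 -1.341] rot/6deg [0.037 0.07  0.064]
```

View pics/d.png

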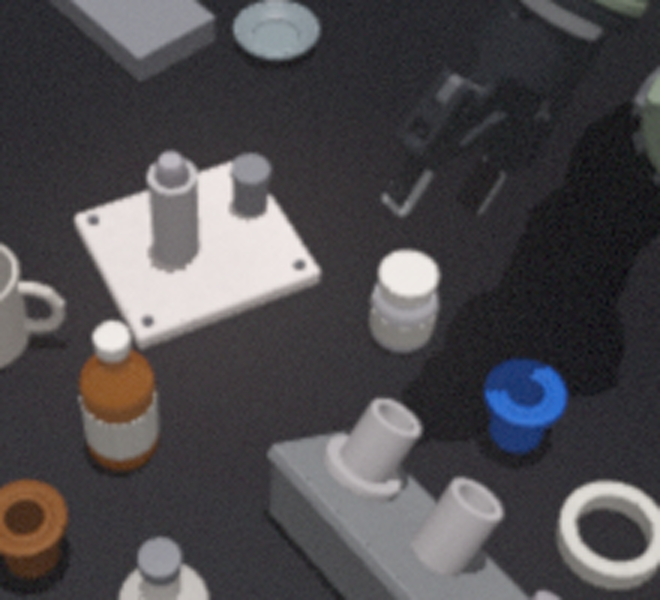

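Call:
arm_command(delta_pos=[[0.2,-0.5,-0.35],[0.3,-0.5,-0.35],[0.4,-0.5,-0.35],[0.5,-0.35,-0.25],[0.5,0,0],[0.3,0,0],[0,0,0]], rotation=[[0,0,0],[0,0,0],[0,0,0],[0,0,0],[0,0,0],[0,0,0],[0,0,0]])

```text
clock: 17.9
position: [0.5057, 0.1237, 0.1963]
tool_rot: [1.548, 0.944, 0.097]
force: [0.3, -0.0, 0.3]
grip_width: 0.0854
```

```bash
python3 - <<'E'
from h import *
cend=np.array([.561,.1235,.1045])
s=monitor.observe();print(s["position"],s["qpos"]);go(cend-U*.027,cols(-U,-np.cross(YR,-U)),"b")
E
```

```text
[0.506 0.124 0.196] [ 0.244  0.386 -0.876  2.368  1.775  0.538 -2.018]
b dpos/30mm [ 4.455 -0.329  0.17 ] rot/6deg [ 0.095  0.087 -0.153]
```

Call:
arm_command(delta_pos=[[0.4,-0.15,0.1],[0.5,-0.15,0.06],[0.5,0,0],[0.5,0,0],[0.4,0,0],[0,0,0]], rotation=[[0.05,0.04,-0.08],[0.05,0.04,-0.08],[0,0,0],[0,0,0],[0,0,0],[0,0,0]])

```text
clock: 18.5
position: [0.5427, 0.121, 0.1402]
tool_rot: [1.563, 0.95, 0.101]
force: [-0.2, -0.2, 0.3]
grip_width: 0.0854
```

```bash
python3 - <<'E'
from h import *
cend=np.array([.561,.1235,.1045])
s=monitor.observe();print(s["position"],s["qpos"],s["force"]);go(cend-U*.027,cols(-U,-np.cross(YR,-U)),"b")
E
```

```text
[0.543 0.121 0.14 ] [ 0.24   0.584 -0.852  2.322  1.968  0.643 -2.118] [-0.212 -0.156  0.251]
b dpos/30mm [ 2.226 -0.2   -0.031] rot/6deg [-0.015  0.065 -0.091]
```

Call:
arm_command(delta_pos=[[0.4,-0.1,-0.03],[0.4,-0.1,0],[0.4,-0.1,0],[0.4,-0.1,0],[0.2,0,0],[0,0,0]], rotation=[[0,0.05,-0.1],[0,0,-0.04],[0,0,0],[0,0,0],[0,0,0],[0,0,0]])

```text
clock: 19.1
position: [0.5658, 0.1232, 0.0925]
tool_rot: [1.565, 0.959, 0.103]
force: [-0.3, -0.0, -0.1]
grip_width: 0.0856
```

```bash
python3 - <<'E'
from h import *
cend=np.array([.561,.1235,.1045])
s=monitor.observe();print(s["position"],s["qpos"],s["force"]);go(cend-U*.027,cols(-U,-np.cross(YR,-U)),"b")
E
```

```text
[0.566 0.123 0.093] [ 0.225  0.727 -0.825  2.278  2.077  0.713 -2.155] [-0.286 -0.004 -0.149]
b dpos/30mm [ 0.483  0.1   -0.031] rot/6deg [-0.014  0.051 -0.008]
```

Call:
arm_command(delta_pos=[[0.25,0.05,-0.03],[0.2,0.05,0],[0,0,0]], rotation=[[0,0.05,0],[0,0,0],[0,0,0]])

```text
clock: 19.4
position: [0.577, 0.1253, 0.084]
tool_rot: [1.572, 0.957, 0.112]
force: [0.2, -0.1, -0.3]
grip_width: 0.0854
```

```bash
python3 - <<'E'
from h import *
cend=np.array([.561,.1235,.1045])
s=monitor.observe();print(s["position"],s["force"]);go(cend-U*.027,cols(-U,-np.cross(YR,-U)),"b")
E
```

```text
[0.577 0.125 0.084] [ 0.196 -0.14  -0.262]
b dpos/30mm [ 0.033 -0.048 -0.001] rot/6deg [-0.012  0.001 -0.025]
```

Call:
arm_command(delta_pos=[[0,-0.05,0],[0,0,0],[0,0,0],[0,0,0],[0,0,0],[0,0,0],[0,0,0],[0,0,0],[0,0,0],[0,0,0]], rotation=[[0,0,0],[0,0,0],[0,0,0],[0,0,0],[0,0,0],[0,0,0],[0,0,0],[0,0,0],[0,0,0],[0,0,0]], gripper=1, grip_force=60)

```text
clock: 20.4
position: [0.575, 0.125, 0.0833]
tool_rot: [1.572, 0.958, 0.112]
force: [-0.1, -0.4, -1.9]
grip_width: 0.0422
```

Call:
arm_command(delta_pos=[[-0.2,0,0],[-0.3,0,0],[-0.4,0,0],[-0.4,0,0],[-0.4,0,0],[-0.4,0,0],[-0.4,0,0],[-0.3,0,0]], rotation=[[0,0,0],[0,0,0],[0,0,0],[0,0,0],[0,0,0],[0,0,0],[0,0,0],[0,0,0]])

```text
clock: 21.2
position: [0.5227, 0.1195, 0.1572]
tool_rot: [1.571, 0.957, 0.113]
force: [0.6, -0.7, -2.6]
grip_width: 0.0419
```

```bash
python3 - <<'E'
from h import *
rel([.5905,-.175,.26])
E
```

```text
upright rot/6 [ 0.    -0.001 -5.857]
pos [0.523 0.119 0.157] q [ 0.253  0.515 -0.867  2.355  1.918  0.6   -2.105] F [ 0.612 -0.715 -2.575] w 0.04192286630319545
[[ 0.572  0.813  0.112]
 [ 0.065  0.092 -0.994]
 [-0.818  0.576 -0.   ]]
dpos/30mm [-2.144  2.91  10.007]
```

Call:
arm_command(delta_pos=[[-0.7,0,0],[-0.7,0.1,0.3],[-0.7,0.2,0.6],[0,0.4,0.8],[0,0.4,0.9],[0,0.4,0.9],[0,0.4,0.9],[0,0.4,0.9],[0,0.4,0.9],[0,0.4,0.9]], rotation=[[0,0,0],[0,0,-0.3],[0,0,-0.6],[0,0,-0.7],[0,0,-0.7],[0,0,-0.7],[0,0,-0.7],[0,0,-0.7],[0,0,-0.7],[0,0,-0.5]])

```text
clock: 22.2
position: [0.5709, -0.0459, 0.2338]
tool_rot: [1.376, 1.406, -0.086]
force: [-0.1, 1.0, -2.1]
grip_width: 0.0422
```

```bash
python3 - <<'E'
from h import *
rel([.5905,-.175,.24])
E
```

```text
upright rot/6 [-0.     0.304 -1.54 ]
pos [ 0.571 -0.046  0.234] q [ 0.652  0.521 -0.939  1.855  0.608  0.883 -0.452] F [-0.107  1.004 -2.089] w 0.04221030771456003
[[ 0.163  0.981  0.106]
 [-0.014  0.11  -0.994]
 [-0.987  0.161  0.032]]
dpos/30mm [-0.036  0.201  4.354]
```

Call:
arm_command(delta_pos=[[0,0,0.8],[0,0,0.9],[0,0.05,0.9],[0,0.1,0.9],[0,0.1,0.7],[0,0,0],[0,0,0]], rotation=[[0,0.1,-0.5],[0,0.1,-0.5],[0,0.1,-0.4],[0,0,-0.15],[0,0,0],[0,0,0],[0,0,0]])

```text
clock: 22.9
position: [0.5926, -0.1777, 0.2377]
tool_rot: [-2.106, 1.563, 2.712]
force: [-0.5, 0.7, -1.5]
grip_width: 0.0421
```

```bash
python3 - <<'E'
from h import *
rel([.5905,-.175,.21])
E
```

```text
upright rot/6 [-0.    -0.037  0.063]
pos [ 0.593 -0.178  0.238] q [ 0.771  0.668 -0.906  1.587  0.554  1.17  -0.15 ] F [-0.476  0.715 -1.466] w 0.042127930944407525
[[-0.007  0.994  0.105]
 [ 0.003  0.105 -0.994]
 [-1.    -0.007 -0.004]]
dpos/30mm [ 0.924 -0.055 -0.094]
```

Call:
arm_command(delta_pos=[[0.4,-0.06,-0.09],[0.4,0,0],[0.3,0,0],[0,0,0],[0,0,0]], rotation=[[0,-0.03,0.06],[0,0,0],[0,0,0],[0,0,0],[0,0,0]])

```text
clock: 23.4
position: [0.5901, -0.1722, 0.2044]
tool_rot: [2.054, 1.57, 0.593]
force: [-0.3, 1.0, -0.9]
grip_width: 0.042
```

```bash
python3 - <<'E'
from h import *
import cv2
rel([.5905,-.175,.19])
im=optics.grab_frame("scene")[:,:,::-1].copy();cv2.imwrite("pics/e_scene.png",im)
c=cv2.resize(im[130:230,220:320],None,fx=6,fy=6,interpolation=cv2.INTER_CUBIC)
cv2.imwrite("pics/e.png",c)
g=cv2.GaussianBlur(cv2.cvtColor(im,cv2.COLOR_BGR2GRAY).astype(float),(0,0),.8)
for r in range(150,222,3):
    d=np.diff(g[r-1:r+2].mean(0)[245:290]);o=np.argsort(-abs(d))[:6];print(r,sorted((245.5+k,round(d[k],0)) for k in o))
E
```

```text
upright rot/6 [ 0.    -0.004 -0.008]
pos [ 0.59  -0.172  0.204] q [ 0.759  0.693 -0.888  1.638  0.59   1.099 -0.185] F [-0.267  1.027 -0.889] w 0.0420127192805605
[[ 0.001  0.994  0.109]
 [ 0.001  0.109 -0.994]
 [-1.     0.001 -0.   ]]
dpos/30mm [0.479 0.004 0.096]
150 [(np.float64(251.5), np.float64(-10.0)), (np.float64(263.5), np.float64(10.0)), (np.float64(264.5), np.float64(14.0)), (np.float64(265.5), np.float64(9.0)), (np.float64(271.5), np.float64(-10.0)), (np.float64(272.5), np.float64(-9.0))]
153 [(np.float64(262.5), np.float64(15.0)), (np.float64(263.5), np.float64(26.0)), (np.float64(264.5), np.float64(20.0)), (np.float64(271.5), np.float64(-11.0)), (np.float64(272.5), np.float64(-17.0)), (np.float64(273.5), np.float64(-16.0))]
156 [(np.float64(261.5), np.float64(18.0)), (np.float64(262.5), np.float64(20.0)), (np.float64(263.5), np.float64(17.0)), (np.float64(273.5), np.float64(-13.0)), (np.float64(274.5), np.float64(-15.0)), (np.float64(277.5), np.float64(-16.0))]
159 [(np.float64(260.5), np.float64(23.0)), (np.float64(261.5), np.float64(23.0)), (np.float64(262.5), np.floa
[... 4258 characters left out ...]
p.float64(259.5), np.float64(-6.0)), (np.float64(260.5), np.float64(-10.0)), (np.float64(261.5), np.float64(-7.0)), (np.float64(275.5), np.float64(9.0)), (np.float64(276.5), np.float64(9.0)), (np.float64(277.5), np.float64(5.0))]
216 [(np.float64(260.5), np.float64(-5.0)), (np.float64(261.5), np.float64(-6.0)), (np.float64(262.5), np.float64(-5.0)), (np.float64(273.5), np.float64(5.0)), (np.float64(274.5), np.float64(6.0)), (np.float64(275.5), np.float64(5.0))]
219 [(np.float64(263.5), np.float64(-2.0)), (np.float64(266.5), np.float64(-2.0)), (np.float64(270.5), np.float64(2.0)), (np.float64(286.5), np.float64(2.0)), (np.float64(287.5), np.float64(4.0)), (np.float64(288.5), np.float64(8.0))]
```

View pics/e.png

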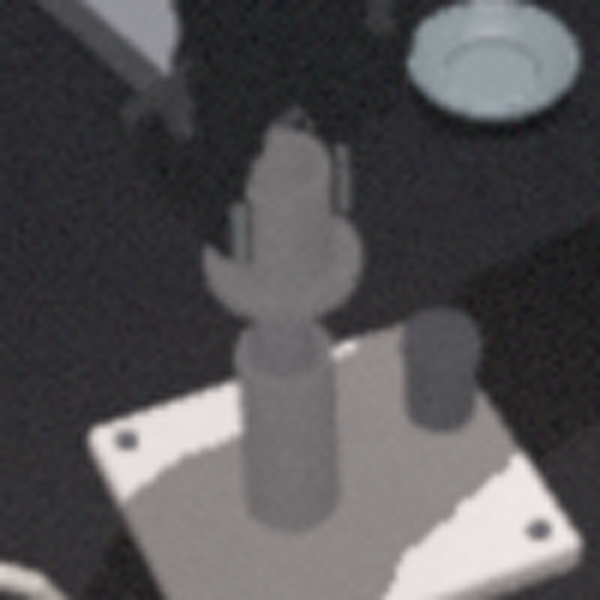

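Call:
arm_command(delta_pos=[[0.2,0,0.03],[0.2,0,0],[0.2,0,0],[0.15,0,0],[0.1,0,0],[0,0,0]], rotation=[[0,0,-0.01],[0,0,0],[0,0,0],[0,0,0],[0,0,0],[0,0,0]])

```text
clock: 24.05
position: [0.5904, -0.1733, 0.1769]
tool_rot: [2.86, 1.57, 1.398]
force: [1.1, -0.6, -2.3]
grip_width: 0.0422
```

Call:
arm_command(delta_pos=[[0.1,0,0],[0.1,0,0],[0,0,0]], rotation=[[0,0,0],[0,0,0],[0,0,0]])

```text
clock: 24.35
position: [0.5905, -0.1733, 0.1706]
tool_rot: [2.089, 1.57, 0.627]
force: [0.7, -0.3, -1.5]
grip_width: 0.0422
```

Call:
arm_command(delta_pos=[[0.1,0,0],[0.1,0,0],[0,0,0]], rotation=[[0,0,0],[0,0,0],[0,0,0]])

```text
clock: 24.65
position: [0.5906, -0.1733, 0.1643]
tool_rot: [1.696, 1.57, 0.234]
force: [-0.3, 0.1, -1.4]
grip_width: 0.0418
```

Call:
arm_command(delta_pos=[[0.1,0,0],[0.1,0,0],[0,0,0]], rotation=[[0,0,0],[0,0,0],[0,0,0]])

```text
clock: 24.95
position: [0.5907, -0.1733, 0.1578]
tool_rot: [1.623, 1.57, 0.161]
force: [-0.3, 0.6, -0.4]
grip_width: 0.0423
```

Call:
arm_command(delta_pos=[[0.06,0,0],[0.03,0,0]], rotation=[[0,0,0],[0,0,0]])

```text
clock: 25.15
position: [0.5907, -0.1733, 0.1549]
tool_rot: [1.631, 1.57, 0.169]
force: [-0.2, -1.0, -2.0]
grip_width: 0.0423
```

Call:
arm_command(delta_pos=[[0.05,0,0],[0,0,0]], rotation=[[0,0,0],[0,0,0]])

```text
clock: 25.35
position: [0.5907, -0.1733, 0.1532]
tool_rot: [1.632, 1.57, 0.17]
force: [0.5, -0.1, -1.6]
grip_width: 0.0419
```

Call:
arm_command(delta_pos=[[0.05,0,0],[0,0,0]], rotation=[[0,0,0],[0,0,0]])

```text
clock: 25.55
position: [0.5914, -0.1733, 0.1529]
tool_rot: [1.276, 1.568, -0.186]
force: [0.1, -0.0, -2.2]
grip_width: 0.0422
```

Call:
arm_command(delta_pos=[[0.04,0,0],[0,0,0]], rotation=[[0,0,0],[0,0,0]])

```text
clock: 25.75
position: [0.5919, -0.1733, 0.1528]
tool_rot: [1.176, 1.567, -0.286]
force: [-0.2, -0.3, -1.1]
grip_width: 0.042
```

```bash
python3 - <<'E'
from h import *
import cv2
rel([.5905,-.174,.152]);s=monitor.observe();print(s["joint_efforts"],s["moment"])
im=optics.grab_frame("scene")[:,:,::-1].copy();cv2.imwrite("pics/f_scene.png",im)
cv2.imwrite("pics/f.png",cv2.resize(im[130:230,220:320],None,fx=6,fy=6,interpolation=cv2.INTER_CUBIC))
E
```

```text
upright rot/6 [-0.     0.015 -0.035]
pos [ 0.592 -0.173  0.153] q [ 0.735  0.752 -0.849  1.677  0.65   1.014 -0.229] F [-0.157 -0.331 -1.121] w 0.04199324818168422
[[ 0.004  0.994  0.108]
 [-0.001  0.108 -0.994]
 [-1.     0.004  0.002]]
dpos/30mm [ 0.028 -0.05   0.019]
[  0.049 -98.244 -20.145 -30.223   0.021   0.1    -0.022] [-0.032  0.015  0.011]
```

View pics/f.png

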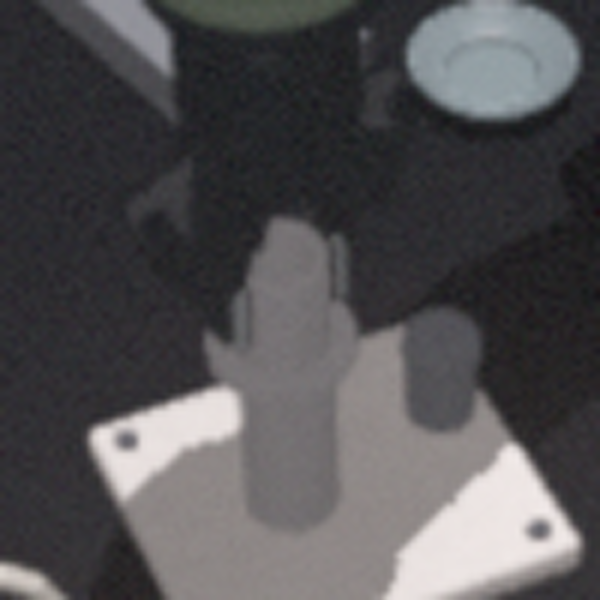

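Call:
arm_command(delta_pos=[[0.02,-0.03,0],[0,0,0],[0,0,0],[0,0,0],[0,0,0],[0,0,0],[0,0,0]], rotation=[[0,0,-0.03],[0,0,0],[0,0,0],[0,0,0],[0,0,0],[0,0,0],[0,0,0]], gripper=-0.7)

```text
clock: 26.5
position: [0.591, -0.1734, 0.1517]
tool_rot: [0.24, 1.57, -1.223]
force: [-0.6, 0.3, 0.3]
grip_width: 0.0721
```

Call:
arm_command(delta_pos=[[-0.2,0,0],[-0.4,0,0],[-0.6,0,0],[-0.8,0,0],[-0.8,0,0],[-0.6,0,-0.5],[-0.3,0,-0.9],[0,0,-0.9],[0,0,-0.9],[0,0,-0.4]], rotation=[[0,0,0],[0,0,0],[0,0,0],[0,0,0],[0,0,0],[0,0,0],[0,0,0],[0,0,0],[0,0,0],[0,0,0]])

```text
clock: 27.5
position: [0.5783, -0.0594, 0.2748]
tool_rot: [1.287, 1.566, -0.176]
force: [-0.4, 0.5, 0.5]
grip_width: 0.0729
```

Call:
arm_command(delta_pos=[[0,0,-0.9],[0,0,-0.9],[0,0,-0.7],[0,0,0],[0,0,0]], rotation=[[0,0,0],[0,0,0],[0,0,0],[0,0,0],[0,0,0]])

```text
clock: 28.0
position: [0.5689, 0.0209, 0.2771]
tool_rot: [1.152, 1.565, -0.308]
force: [0.2, -0.3, -0.4]
grip_width: 0.0724
```

```bash
python3 - <<'E'
from h import *
import cv2
s=monitor.observe();print(s["clock"],s["position"],s["force"],s["grip_width"])
W=np.zeros((600,800,3),np.uint8)
for n,x,y,i in(("scene",220,120,0),("top",275,165,1)):
    im=optics.grab_frame(n)[:,:,::-1].copy();cv2.imwrite(f"pics/g_{n}.png",im)
    W[:600,i*400:i*400+400]=cv2.resize(im[y:y+120,x:x+80],None,fx=5,fy=5,interpolation=cv2.INTER_CUBIC)
for z in(.118,.178):
    print(z,[(proj(n,[.5905,-.1735,z])-o)*5+[k,0] for n,o,k in(("scene",[220,120],0),("top",[275,165],400))])
cv2.imwrite("pics/g.png",W)
E
```

```text
28.0 [0.569 0.021 0.277] [ 0.156 -0.252 -0.419] 0.07240506016712352
0.118 [array([232.439, 338.892]), array([649.767, 273.293])]
0.178 [array([228.22 , 257.581]), array([666.083, 255.23 ])]
```

View pics/g.png

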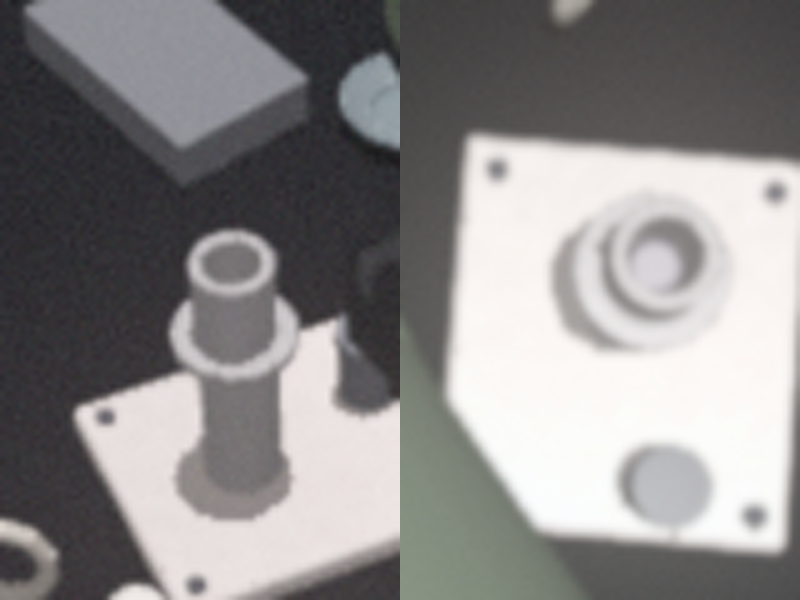

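```bash
python3 -c "
from workcell import bot
print(bot.job_done())"
```

```text
the job is handed in; nothing more can be done
None
```

I moved the long sleeve and then the flanged collar from the rack onto the camera stand's column, with the collar's flange down. I lowered both all the way while holding them, let go, and handed the job in with the robot clear at about 28 s of the 66 s. No verdict was reported.

**Last checks:**
- **Final pictures:** both views show the sleeve standing on the base plate and the collar flange-down on the sleeve, with no visible gap or lean. The collar's top rim lies within about 1.5 pixels (about 3 mm) of where a seated collar should appear. That is about as close as the calibration allows.
- **Heights:** the tool heights at contact match full seating to about 1–1.5 mm for the sleeve and 0.5 mm for the collar.
- **Spare and bystanders:** nothing but the sleeve and collar was handled. A picture taken after the sleeve was placed showed the spare still on its pin and nothing knocked over. I did not re-measure the spare or the bystanders at the end.

**Disagreements and rough spots:**
- **Camera mismatch:** the two cameras differed by 3 mm in y at the column and by up to 7 mm at the rack. I corrected the sleeve's position over the column using the scene view alone.
- **Hard contact:** the sleeve met the plate with a brief wrist force of about 68 N, below the 120 N limit.
- **Collar contact force:** no force rise was seen when the collar seated. I judged it seated from where the descent stopped and from the picture.

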